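Lock the cold-store controller's cover with a flat driver

ROBOT

A 6-joint arm with a two-finger parallel gripper is mounted at the origin on the work surface. World frame = base frame: x ahead of the robot, y to its left, z up, the work surface at z = 0. Lengths are in m, angles in rad, forces in N, time in s.
With the tool pointing down it reaches from about 0.3 to 0.875 m from the base axis. Payload 6.4 kg.
Tool frame: the origin (TCP) lies midway between the tips of the shut fingers; the grasp point (between the pads) lies 19 mm behind it; x points along the fingers, y is the direction in which the jaws open and shut, and the axes are right-handed (so a half turn about x gives the same grasp; the last joint's range is limited). The gripper opens to 85 mm and grips with 20 to 120 N. Pads are 22 mm wide; open, the fingers measure 114 mm over their backs; the gripper's body (76 mm by 85 mm) begins 54 mm behind the grasp point. The pads swing forward as they close: fully open they stand 13 mm farther back than shut.
Start: joints at [-1.313, 0.181, 1.607, -0, 1.354, -0.206], TCP at [0.257, -0.514, 0.231] pointing down, gripper open.
Joint ranges: [-2.99, 2.99], [-0.89, 2.07], [0.3, 2.58], [-1.14, 4.28], [0, 2.63], [-3.12, 3.12]. Speed limits (rad/s): [2.57, 2.57, 3.01, 3.14, 3.14, 3.14].

INTERFACE

Orientations are given as a unit quaternion [w, x, y, z].
In Python, from bench import ctrl gives the robot as it stands.
- The arm moves only by the tool step_arm, never from a script. Its argument "motion" is a list of rows, each a list of 7 numbers: the shift along the tool's x, y, z in mm, then the turn, a rotation vector about the tool's x, y, z in degrees, then the closure in counts, from 0 (fully open) to 255 (shut). In form: [[tx, ty, tz, rx, ry, rz, hand], ...]. A call has 1 to 10 rows; each row is the pose to reach, as a shift and turn from the pose commanded when the call began, along the tool's axes at that moment; what a row does not reach only later rows make up. A row lasts 1/8 s, in which the tool goes at most 62.5 mm and 10.7 degrees, less where a joint would pass 70% of its speed; a pose out of reach is approached as far as the arm can. A call with a gripper value outside its range is refused whole. The fingers move at their own pace and stop on an object; the grip force is fixed at half the most. Time passes only in rows, so rows that repeat a pose let the fingers close. It gives the time, the measured TCP pose, the force and the opening at its end, in the units of the state.
- ctrl.get_obs(): the state, without advancing time (a new reading comes with each control period).
- ctrl.camera(name): name is "scene" or "top" or "wrist"; returns (picture, depth): 480x640x3 uint8, red, green, blue; 480x640 float32, m along the optical axis (not along the pixel's ray), 0 where there is no reading.
- ctrl.camera_info(name): a dict with "fx", "fy", "cx", "cy" (pixels), "T" (4x4, takes a point from camera to world coordinates); the wrist camera has in their place "hand_eye" (4x4, takes a point from camera to tool coordinates, whose origin is the TCP and whose axes are the tool frame's). Camera axes: x right, y down, z forward; pixel columns grow to the right and rows downward; lengths in m; the calibration is good to about 2 mm. A picture is of the moment at which its call begins: read the wrist's pose just before it. camera_info takes no time and is no camera call.
- ctrl.hand_in(): hands the job in, once; it reports no verdict.
The state is a dict: "time_s": time; "q": joint angles; "dq": joint speeds; "joint_efforts": joint torques, N m; "eef_pos": TCP position; "eef_rot": TCP orientation; "wrist_force": force on the tool from outside, world axes, zero at the start; "torque": the same for the moment, N m; "opening": opening from 0.0 (shut) to 1.0 (fully open).
Only numpy, scipy, OpenCV 4.12 (cv2) and the standard library are available. Lean on these libraries where they do the work, as an engineer would, in place of code of your own. Each camera call takes 0.05 s, during which the arm holds its last target. There are 200 camera calls.

TASK

One of the four slotted fasteners on the cover of the cooling controller is still open. Take the flat driver from its stand, seat its blade in that fastener's slot, press the fastener in gently against its spring and, still pressing with the blade seated, turn it clockwise (less than a quarter turn) until you feel its stop, without forcing it; then let it spring up locked and put the driver back in its stand. Leave the other things on the bench where they are.

Things in the scene. Friction and masses are not known exactly. Their poses are not given: they have to be found in the camera images.
- controller: Controller housing, grey base and white cover, 180 x 130 x 60 mm (its x, y, z), fixed to the bench. Origin: centre of its underside; z up. Four round steel slotted fasteners stand at the corners of its top at x = +-66, y = +-42 mm. The open one is at x = -66, y = +42 mm: its slot lies across (along the housing's y). The other three are locked, their slots roughly along the housing's x; they cannot move.
- slot (a point): Middle of the floor of the open fastener's slot, on its axis; turns and sinks with it. z up, x along the slot, y across; as found x is parallel to the housing's y (within 0.1 rad) and the point 72 mm above the housing's underside. Slot 5 mm wide, 18 mm long with closed ends, 5 mm deep, its long edges bevelled 1.5 mm. The driver may load fastener or housing with at most 30 N, press and turn forces added.
- fastener_top (a point): Centre of the open fastener's round steel head, on top, 5 mm above slot, 17 mm above the cover; head 30 mm in diameter. Push-and-turn bayonet: pressed down on its spring (4 N plus 0.7 N per mm) it comes free to turn after 2 to 6 mm (differs each time, hidden) and meets a solid bottom 1.7 mm further. In that range it turns with about 0.02 N m.
- fastener_foot (a point): Point on the fastener's fixed axis at cover height, 60 mm above the housing's underside. Pressed in, the fastener turns clockwise (from above) to a solid stop, hidden, 0.6 to 1.5 rad from the start. Within the last 0.08 rad before the stop it springs fully up when let go and is locked; let go elsewhere it stays sunk, not locked. Bottom and stop are told only by feel.
- driver_grip (a point): Middle of the driver's black handle, on its axis, 118 mm above the blade's tip. z points from the tip to the handle; x along the blade's width, y across its thickness. Handle: 24 mm square (flats facing x and y), 74 mm long, this point half-way up. Mass about 160 g.
- driver_tip (a point): Middle of the driver's blade tip, same axes as driver_grip. Blade 14 mm wide (x) and 3 mm thick (y), 16 mm long, then a 10 mm round shank; from 55 to 75 mm above the tip a 16 mm square neck, from 75 to 81 mm a 34 mm round collar, the handle above.
- stand: Wooden tool stand, 80 x 80 x 85 mm, fixed. Origin: centre of its underside; z up. In the middle of its top a square hole 19 mm wide (bevelled 2 mm) and 80 mm deep takes the driver's blade, shank and neck, square to the stand (within 0.15 rad; any of the four ways); the collar rests on the top.
- stand_socket (a point): Where the driver's tip is when it stands fully home: in the hole's middle, 10 mm above the bench, 75 mm below the stand's top.
- apple: A loose apple, 76 mm in diameter, 67 mm high; origin at its underside. To be left alone.
- tape: A loose roll of tape lying flat, 100 mm in diameter, 48 mm high; origin at the centre of its underside. To be left alone.
- jar: A loose closed jar, 66 mm in diameter, 80 mm high; origin at its underside. To be left alone.
There are look-alikes about, which are no part of the job. There is more than one size of the controller; the one meant has the size given above.

How it is judged:
By the outcome, as a careful person would: the job done as asked, in the order asked, and still so for the second after the job is handed in, with the robot touching nothing.
It also fails if it takes over 72 s, if anything falls off the work surface, if the arm or the gripper's body presses on something with over 40 N, if the wrist force passes 120 N, or if a joint passes its speed limit or range.

## Working session

There is one attempt and no reset: what is moved stays moved. The work goes in short steps, Python scripts to look and compute and a tool call to move; the robot and the scene stay as the last step left them, time stands still between calls to the robot, and variables do not carry over. Pictures are saved under pics/ and viewed, about 8 in all and at most 12, crops included, and the job is handed in when it is done.

Besides the shell and the picture viewer there is one more tool, called after "Call:" as a command line: name --pt "numbers of a row" for each row, then --argument value for the rest. step_arm: Moves the arm, as the interface text tells. Its arguments: {"type":"object","properties":{"motion":{"type":"array","items":{"type":"array","items":{"type":"number"}}}},"required":["motion"]}

```bash
mkdir -p pics; cat > h.py <<'E'
import numpy as np, cv2
from bench import ctrl
from scipy.spatial.transform import Rotation as R
def T_tool(o):
    q=o["eef_rot"]; T=np.eye(4); T[:3,:3]=R.from_quat([q[1],q[2],q[3],q[0]]).as_matrix(); T[:3,3]=o["eef_pos"]; return T
def shot(name):
    o=ctrl.get_obs(); im,d=ctrl.camera(name); i=ctrl.camera_info(name)
    T=i["T"] if "T" in i else T_tool(o)@np.array(i["hand_eye"])
    return im,d,i,np.array(T)
def ray(i,T,u,v,z):
    r=T[:3,:3]@np.array([(u-i["cx"])/i["fx"],(v-i["cy"])/i["fy"],1]); return T[:3,3]+r*(z-T[2,3])/r[2]
def pts(d,i,T):
    v,u=np.indices(d.shape); P=np.stack([(u-i["cx"])/i["fx"]*d,(v-i["cy"])/i["fy"]*d,d],-1)
    W=P@T[:3,:3].T+T[:3,3]; W[d==0]=np.nan; return W
def save(n,im): cv2.imwrite("pics/"+n,cv2.cvtColor(im,cv2.COLOR_RGB2BGR))
E
python3 - <<'E'
from h import *
for n in("top","scene"):
    im,d,i,T=shot(n); save(n+"1.png",im); np.savez(n+".npz",im=im,d=d,T=T,k=[i[x] for x in("fx","fy","cx","cy")])
    print(n,T.round(3).tolist(),i["fx"],i["cx"],i["cy"])
print(ctrl.get_obs()); print(ctrl.camera_info("wrist"))
E
```

```text
top [[-0.025, -0.999, 0.04, 0.477], [-0.999, 0.023, -0.043, 0.013], [0.042, -0.041, -0.998, 1.009], [0.0, 0.0, 0.0, 1.0]] 542.8096694319786 327.21434517702454 242.64433864184986
scene [[-0.293, 0.705, -0.646, 1.189], [0.956, 0.223, -0.189, 0.176], [0.01, -0.673, -0.74, 0.896], [0.0, 0.0, 0.0, 1.0]] 581.8721234084742 314.06478532608435 236.69298307353466
{'time_s': 0.1, 'q': array([-1.31330033e+00,  1.81459532e-01,  1.60790966e+00, -5.11449273e-06,
        1.35382908e+00, -2.06315147e-01]), 'dq': array([ 0.000388  , -0.00255511, -0.0012297 , -0.00034953, -0.00176198,
        0.00118881]), 'joint_efforts': array([ 4.45149835e-04, -4.45878375e+01, -3.52236772e+01, -3.63921117e-04,
        4.04630307e-03, -7.61715597e-06]), 'eef_pos': array([ 0.2571067 , -0.51375054,  0.23047752]), 'eef_rot': array([-0.161949  , -0.68816107, -0.16308389,  0.68819365]), 'wrist_force': array([ 0.51603854, -0.53295287,  0.09599196]), 'torque': array([ 0.01729691,  0.03682316, -0.03619264]), 'opening': 1.004162310738855}
{'fx': 360.46743887020585, 'fy': 360.46743887020585, 'cx': 325.88983001941244, 'cy': 243.44943751891856, 'hand_eye': array([[-7.53828560e-06, -2.98325923e-01,  9.54464061e-01,
        -1.43694008e-01],
       [ 9.99999799e-01, -6.07291690e-04, -1.81916299e-04,
        -1.13050127e-04],
       [ 6.33908440e-04,  9.54463868e-01,  2.98325867e-01,
        -7.67932262e-02],
       [ 0.00000000e+00,  0.00000000e+00,  0.00000000e+00,
         1.00000000e+00]])}
```

View pics/top1.png

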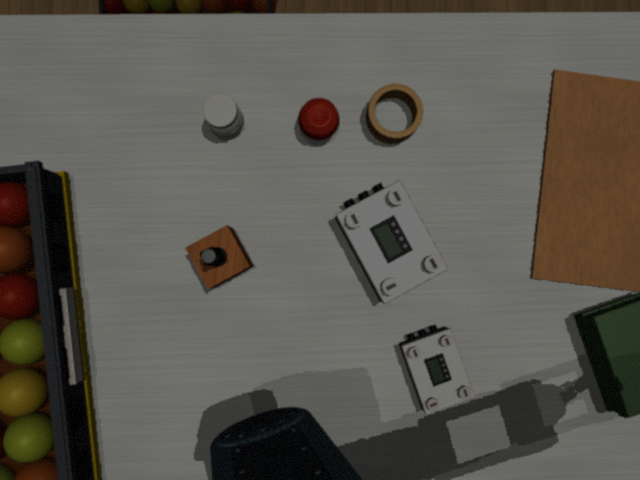

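View pics/scene1.png

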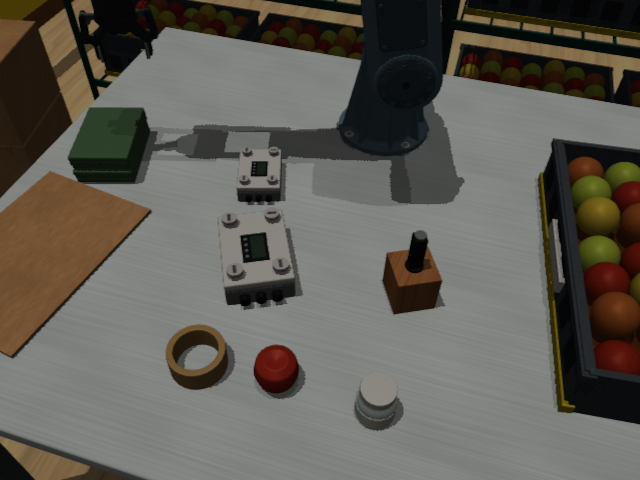

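```bash
python3 - <<'E'
from h import *
a=np.load("top.npz"); im,d,T=a["im"],a["d"],a["T"]; i=dict(zip(("fx","fy","cx","cy"),a["k"]))
c1=cv2.resize(im[165:315,320:460],None,fx=4,fy=4,interpolation=cv2.INTER_CUBIC)
c2=cv2.resize(im[215:300,175:265],None,fx=2.6,fy=2.6,interpolation=cv2.INTER_CUBIC)
o=np.zeros((600,800,3),np.uint8); o[:600,:560]=c1; o[:c2.shape[0],562:562+c2.shape[1]]=c2
b=np.load("scene.npz"); c3=cv2.resize(b["im"][195:320,375:450],None,fx=2.6,fy=2.6)
o[240:240+c3.shape[0],570:570+c3.shape[1]]=c3
save("crop1.png",cv2.convertScaleAbs(o,alpha=1.3))
W=pts(d,i,T)
# cover top plane
for nm,(v0,v1,u0,u1),(z0,z1) in [("cover",(165,315,320,460),(.052,.066)),("stand",(215,300,175,265),(.078,.091)),("handle",(215,300,175,265),(.13,.2)),("heads",(165,315,320,460),(.069,.085))]:
    w=W[v0:v1,u0:u1]; m=(w[...,2]>z0)&(w[...,2]<z1); p=w[m]
    r=cv2.minAreaRect((p[:,:2]*1000).astype(np.float32)); print(nm,m.sum(),np.median(p,0).round(4),r, "box",cv2.boxPoints(r).round(0).tolist())
    if nm=="heads":
        n,l,s,c=cv2.connectedComponentsWithStats(m.astype(np.uint8))
        for k in range(1,n):
            if s[k,4]>20: print(s[k],c[k]+[320,165],np.median(w[l==k],0).round(4))
for u,v in((351,221),(393,198),(430,265),(389,287)): print(ray(i,T,u,v,.077).round(4))
E
```

```text
cover 6444 [ 0.5142 -0.1399  0.0613] ((514.7992553710938, -142.09732055664062), (180.2189483642578, 131.13426208496094), 26.871021270751953) box [[405.0, -124.0], [464.0, -241.0], [625.0, -160.0], [566.0, -43.0]]
stand 1876 [0.4946 0.1561 0.0861] ((495.0294494628906, 159.8604736328125), (80.32870483398438, 80.36844635009766), 27.541824340820312) box [[441.0, 177.0], [478.0, 106.0], [549.0, 143.0], [512.0, 214.0]]
handle 299 [0.4944 0.1567 0.1689] ((495.0057373046875, 159.75575256347656), (24.094003677368164, 24.462318420410156), 23.80176544189453) box [[479.0, 166.0], [489.0, 144.0], [511.0, 153.0], [501.0, 176.0]]
heads 983 [ 0.4886 -0.1412  0.0777] ((514.6663818359375, -141.83090209960938), (161.47921752929688, 113.8432846069336), 27.006418228149414) box [[417.0, -128.0], [469.0, -229.0], [612.0, -156.0], [561.0, -54.0]]
[ 68  23  18  17 242] [396.38842975 196.00826446] [ 0.5924 -0.149   0.0777]
[ 26  45  18  18 245] [354.12653061 218.7755102 ] [ 0.5542 -0.0745  0.0778]
[104  90  18  17 249] [432.64658635 262.83534137] [ 0.4749 -0.2089  0.0777]
[ 62 113  18  18 247] [390.3562753  286.13765182] [ 0.4369 -0.1337  0.0778]
[ 0.5507 -0.0689  0.077 ]
[ 0.5891 -0.143   0.077 ]
[ 0.4714 -0.2039  0.077 ]
[ 0.4354 -0.1315  0.077 ]
```

View pics/crop1.png

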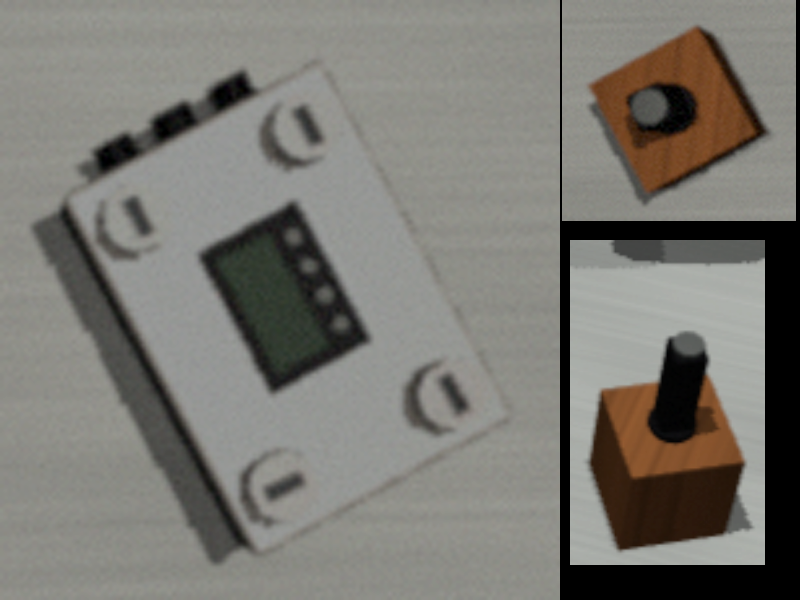

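Candidates: large controller at top-image px (392,240), small one at (436,370), which is a look-alike by size. The large cover measures 180 x 131 mm. Its heads are at px (351,221), (393,198), (430,265) and (389,287). Only (389,287) has its slot across, and it sits at the expected x = -66, y = +42, so I choose that one. The driver stands in the stand at px (212,256). I'll look at the slot with the wrist camera on the way there.

Call:
step_arm --pt "50 -259 -331 0 0 0 0" --pt "50 -259 -331 0 0 0 0" --pt "50 -259 -331 0 0 0 0" --pt "50 -259 -331 0 0 0 0" --pt "50 -259 -331 0 0 0 0" --pt "50 -259 -331 0 0 0 0" --pt "50 -259 -331 0 0 0 0" --pt "50 -259 -331 0 0 0 0" --pt "50 -259 -331 0 0 0 0" --pt "50 -259 -331 0 0 0 0"

```text
time_s: 1.35
eef_pos: [0.4371, -0.1358, 0.1814]
eef_rot: [-0.162, -0.688, -0.162, 0.688]
wrist_force: [-0.3, -0.9, -0.9]
opening: 0.999
```

```bash
python3 - <<'E'
from h import *
im,d,i,T=shot("wrist"); save("w1.png",im); np.savez("w1.npz",im=im,d=d,T=T,k=[i[x] for x in("fx","fy","cx","cy")])
print(ctrl.get_obs()["eef_pos"],ctrl.get_obs()["dq"].round(3))
P=np.linalg.inv(T)@np.array([.4369,-.134,.077,1]); print(P[0]/P[2]*i["fx"]+i["cx"],P[1]/P[2]*i["fy"]+i["cy"])
E
```

```text
[ 0.43712541 -0.13580494  0.1814159 ] [-0.001 -0.     0.     0.002  0.     0.002]
323.7154541104731 241.6912243038351
```

View pics/w1.png

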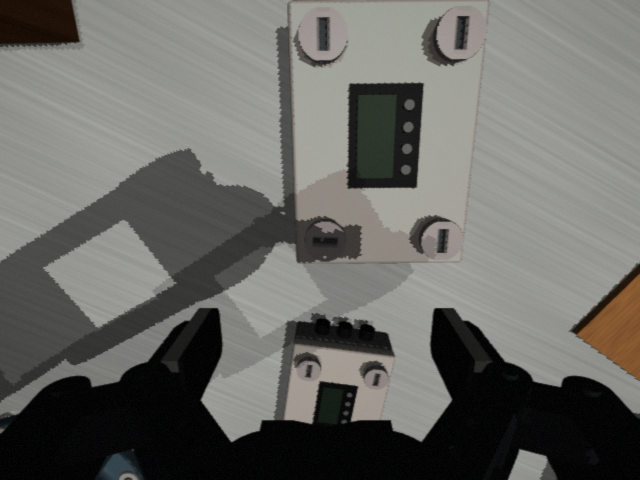

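The wrist view shows the open fastener at px (325,241) with its slot across. The other three heads have lengthwise slots. Now I'll measure the slot and work out the move to the driver.

```bash
cat >> h.py <<'E'
def totool(p,yaw=None):
    "move (mm) in tool axes from current pose to world TCP p, and yaw turn about tool x (deg)"
    T=T_tool(ctrl.get_obs()); m=T[:3,:3].T@(np.array(p)-T[:3,3])*1000
    cy=np.degrees(np.arctan2(T[1,1],T[0,1])); print("yaw_y",cy.round(2),"move",m.round(1),"rx",None if yaw is None else round(cy-yaw,2))
E
python3 - <<'E'
from h import *
a=np.load("w1.npz"); im,d,T=a["im"],a["d"],a["T"]; i=dict(zip(("fx","fy","cx","cy"),a["k"]))
g=cv2.cvtColor(im,cv2.COLOR_RGB2GRAY)
print(g[228:256:2,304:348:3])
W=pts(d,i,T); w=W[205:275,285:365]; m=((w[...,2]>.0755)&(w[...,2]<.082))
(c,r)=cv2.minEnclosingCircle((w[m][:,:2]*1000).astype(np.float32)); print("head",c,r,np.median(w[m][:,2]))
s=(w[...,2]<.0745)&(np.hypot(w[...,0]-c[0]/1000,w[...,1]-c[1]/1000)<.0115); p=w[s]; print(s.sum(),p.mean(0),np.percentile(p[:,2],[5,50,95]),cv2.minAreaRect((p[:,:2]*1000).astype(np.float32)))
for th in(25,35,45):
    mm=np.zeros_like(g); mm[225:258,303:348]=(g[225:258,303:348]<th)
    n,l,st,ce=cv2.connectedComponentsWithStats(mm)
    if n>1:
        k=1+np.argmax(st[1:,4]); v,u=np.nonzero(l==k)
        q=np.array([ray(i,T,x,y,.0765)[:2]*1000 for x,y in zip(u,v)],np.float32); print(th,st[k],q.mean(0),cv2.minAreaRect(q))
totool([.495,.1598,.20],-65)
E
```

```text
[[ 59  49  48  55  53  60 106 126 127 127 123 126 100  51  58]
 [ 58  44  54  54  53  55 120 126 124 127  86  61 116  57  59]
 [ 58  51  55  55  54  52  62 117  64  99  57  54  52  53  57]
 [ 60  55  55  55  53  54  54  54  55  53  55  54  54  51  58]
 [ 55  53  53  47  46  47  50  50  50  51  51  52  55  53  57]
 [ 49  50  55  29  19  23  43  26  27  26  27  39  52  53  55]
 [ 50  51  53  26  23  19  43  20  23  16  21  30  52  54  54]
 [ 53  51  58  27  20  21  20  23  21  22  20  35  52  51  58]
 [ 60  52  54  39  36  36  36  33  34  31  32  40  49  53  58]
 [ 58  54  54  45  41  44  43  40  42  42  42  44  52  53  59]
 [ 60  54  53  54  51  52  55  53  53  51  52  52  53  51  57]
 [ 59  53  53  54  52  56  52  51  53  55  53  52  53  56  58]
 [ 61  56  53  54  52  53  53  54  53  52  53  52  52  57  58]
 [ 60  60  55  54  55  53  53  53  54  55  51  52  54  60  59]]
head (437.7407531738281, -134.4295196533203) 15.592753410339355 0.07801301967909025
139 [ 0.43696946 -0.13467754  0.07318263] [0.07211233 0.07321747 0.07421393] ((436.75732421875, -134.28607177734375), (4.3723907470703125, 17.533918380737305), 26.458843231201172)
25 [314 238  23   6  94] [ 438.10486 -134.52014] ((438.2451171875, -134.37449645996094), (3.7196743488311768, 15.989424705505371), 23.273176193237305)
35 [313 238  25   7 152] [ 437.8351  -134.84868] ((437.63189697265625, -134.65945434570312), (4.523406982421875, 17.321395874023438), 26.427141189575195)
45 [312 237  27  11 257] [ 437.2307  -134.69524] ((436.9413146972656, -134.9886932373047), (7.55214262008667, 18.758089065551758), 26.426578521728516)
yaw_y -63.55 move [ -18.7 -238.9 -183.5] rx 1.45
```

Call:
step_arm --pt "-60 -239 -183 0 0 0 0" --pt "-60 -239 -183 0 0 0 0" --pt "-60 -239 -183 0 0 0 0" --pt "-60 -239 -183 0 0 0 0" --pt "-60 -239 -183 0 0 0 0" --pt "-60 -239 -183 0 0 0 0" --pt "-60 -239 -183 0 0 0 0" --pt "-60 -239 -183 0 0 0 0"

```text
time_s: 2.4
eef_pos: [0.4941, 0.1594, 0.2408]
eef_rot: [-0.162, -0.688, -0.162, 0.689]
wrist_force: [0.4, -0.4, 0.5]
opening: 1.0
```

```bash
python3 - <<'E'
from h import *
im,d,i,T=shot("wrist"); save("w2.png",im)
W=pts(d,i,T)
R0=np.hypot(W[...,0]-.495,W[...,1]-.16)
for z0,z1,rr in((.155,.175,.03),(.080,.090,.07)):
    m=(W[...,2]>z0)&(W[...,2]<z1)&(R0<rr); p=W[m]; print(m.sum(),p.mean(0),cv2.minAreaRect((p[:,:2]*1000).astype(np.float32)),np.argwhere(m).mean(0))
print(ctrl.get_obs()["eef_pos"]); totool([.495,.1598,.111],-65)
E
```

```text
1406 [0.49828265 0.16133701 0.16819578] ((496.4278564453125, 160.39857482910156), (23.332313537597656, 23.962827682495117), 23.989076614379883) [250.18990043 326.40042674]
6443 [0.501711   0.16305593 0.08608089] ((495.565185546875, 159.97882080078125), (80.39260864257812, 80.16034698486328), 27.452980041503906) [214.51575353 326.26136893]
[0.49409725 0.15945649 0.24092486]
yaw_y -63.58 move [ 1.299e+02  1.000e-01 -1.100e+00] rx 1.42
```

View pics/w2.png

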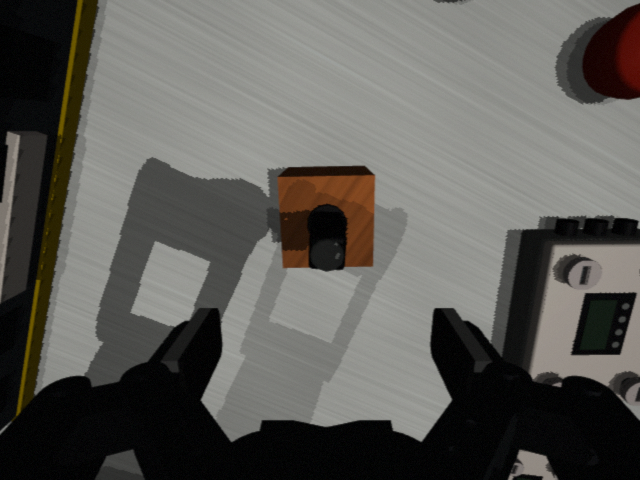

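The handle top is at px (326,250), between the fingers, and turned about 2.4° from the jaws. Descending and gripping.

Call:
step_arm --pt "40 0 -2 2.4 0 0 0" --pt "80 0 -2 2.4 0 0 0" --pt "110 0 -2 2.4 0 0 0" --pt "130 0 -2 2.4 0 0 0" --pt "130 0 -2 2.4 0 0 0" --pt "130 0 -2 2.4 0 0 255" --pt "130 0 -2 2.4 0 0 255" --pt "130 0 -2 2.4 0 0 255" --pt "130 0 -2 2.4 0 0 255" --pt "130 0 -2 2.4 0 0 255"

```text
time_s: 3.7
eef_pos: [0.4966, 0.1618, 0.1121]
eef_rot: [0.148, 0.692, 0.148, -0.691]
wrist_force: [0.1, -2.4, 6.6]
opening: 0.274
```

Call:
step_arm --pt "0 0 0 0 0 0 255" --pt "0 0 0 0 0 0 255" --pt "0 0 0 0 0 0 255"

```text
time_s: 4.08
eef_pos: [0.4966, 0.1618, 0.1121]
eef_rot: [0.148, 0.692, 0.148, -0.691]
wrist_force: [-0.6, -2.5, 5.8]
opening: 0.276
```

Call:
step_arm --pt "-20 0 0 0 0 0 255" --pt "-50 0 0 0 0 0 255" --pt "-90 0 0 0 0 0 255" --pt "-130 0 0 0 0 0 255" --pt "-130 0 0 0 0 0 255" --pt "-130 0 0 0 0 0 255"

```text
time_s: 4.82
eef_pos: [0.4951, 0.162, 0.2399]
eef_rot: [-0.148, -0.691, -0.148, 0.692]
wrist_force: [-0.1, -0.6, -1.9]
opening: 0.278
```

```bash
python3 - <<'E'
from h import *
o=ctrl.get_obs();print(o["eef_pos"],o["wrist_force"],o["opening"])
im,d,i,T=shot("scene"); ti=np.linalg.inv(T)
t=[o["eef_pos"][0],o["eef_pos"][1],o["eef_pos"][2]-.102]
P=ti@np.array([*t,1]); u,v=int(P[0]/P[2]*i["fx"]+i["cx"]),int(P[1]/P[2]*i["fy"]+i["cy"]); print(u,v)
a=cv2.resize(im[v-70:v+30,u-50:u+50],(480,480),interpolation=cv2.INTER_CUBIC)
im,d,i,T=shot("wrist"); b=cv2.resize(im[:,:],(320,240)); 
out=np.zeros((480,800,3),np.uint8); out[:,:480]=a; out[:240,480:]=b; out[240:,480:]=im[150:390,170:490]
save("w3.png",cv2.convertScaleAbs(out,alpha=1.5))
totool([.4373,-.1346,.20])
E
```

```text
[0.49505526 0.16203136 0.23989432] [-0.05685919 -0.61502557 -1.94530952] 0.2776372326587296
418 246
yaw_y -65.82 move [ 39.5 247.1 173.7] rx None
```

View pics/w3.png

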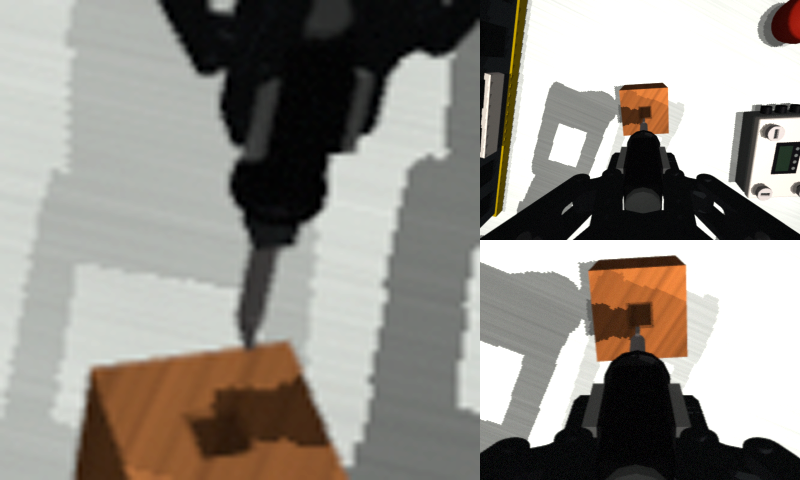

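The scene inset shows the blade edge-on, tip at px (248,345) of the crop. It is narrow in the wrist view too, so its width lies along the viewing direction, yaw about 24°. It needs about +92° counter-clockwise to reach the slot's 116.4°. Moving over the fastener.

Call:
step_arm --pt "0 40 28 -10 0 0 255" --pt "0 80 56 -20 0 0 255" --pt "0 120 84 -30 0 0 255" --pt "0 160 112 -40 0 0 255" --pt "0 200 140 -50 0 0 255" --pt "0 230 160 -60 0 0 255" --pt "0 247 174 -70 0 0 255" --pt "10 247 174 -80 0 0 255" --pt "25 247 174 -90 0 0 255" --pt "35 247 174 -92.2 0 0 255"

```text
time_s: 6.18
eef_pos: [0.4372, -0.1341, 0.204]
eef_rot: [0.6, 0.372, 0.603, -0.372]
wrist_force: [1.0, 0.3, -1.8]
opening: 0.268
```

Call:
step_arm --pt "0 0 0 0 0 0 255" --pt "0 0 0 0 0 0 255" --pt "0 0 0 0 0 0 255"

```text
time_s: 6.55
eef_pos: [0.4386, -0.1347, 0.2066]
eef_rot: [0.601, 0.373, 0.601, -0.373]
wrist_force: [0.5, -0.4, -1.5]
opening: 0.273
```

```bash
cat >> h.py <<'E'
def look(n):
    o=ctrl.get_obs();print(o["eef_pos"].round(4),o["wrist_force"].round(2),o["torque"].round(3),o["q"].round(2))
    out=np.zeros((480,800,3),np.uint8)
    tip=T_tool(o)@np.array([.102,0,0,1])
    for k,c in enumerate(("scene","wrist")):
        im,d,i,T=shot(c); np.savez(n+c,im=im,d=d,T=T,k=[i[x] for x in("fx","fy","cx","cy")])
        P=np.linalg.inv(T)@tip; u,v=P[0]/P[2]*i["fx"]+i["cx"],P[1]/P[2]*i["fy"]+i["cy"]; s=36 if k==0 else 50
        u0,v0=int(u)-s,int(v)-s; print(c,"tip px",u,v,"crop origin",u0,v0,"scale",400/(2*s))
        out[:400,400*k:400*k+400]=cv2.resize(im[v0:v0+2*s,u0:u0+2*s],(400,400),interpolation=cv2.INTER_CUBIC)
    save(n+".png",cv2.convertScaleAbs(out,alpha=1.8)); totool([.4373,-.1346,o["eef_pos"][2]],26.4)
E
python3 -c "from h import *; look('L1')"
```

```text
[ 0.4386 -0.1347  0.2066] [ 0.52 -0.4  -1.47] [ 0.007  0.016 -0.019] [-0.56 -0.06  1.91  0.    1.29 -1.02]
scene tip px 269.92418470580225 202.5535953576739 crop origin 233 166 scale 5.555555555555555
wrist tip px 325.12985882230214 242.77933731337416 crop origin 275 192 scale 4.0
yaw_y 26.36 move [ 0.1 -1.1 -0.7] rx -0.04
```

View pics/L1.png

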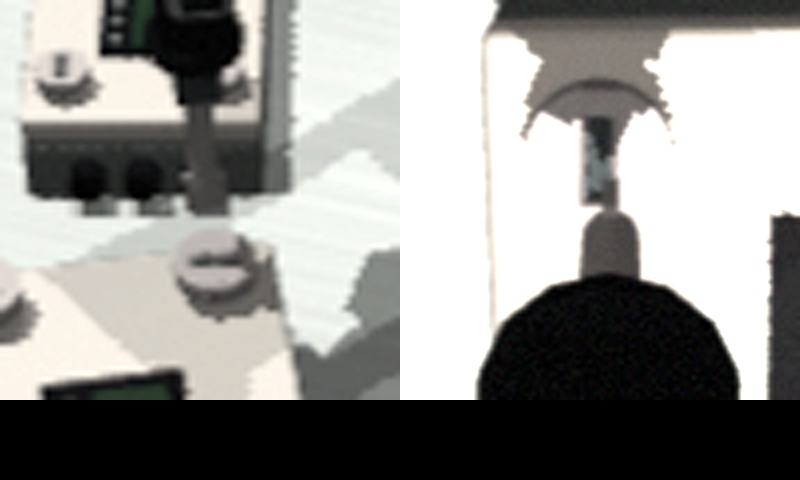

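```bash
python3 - <<'E'
from h import *
a=np.load("L1wrist.npz"); g=cv2.cvtColor(a["im"],cv2.COLOR_RGB2GRAY); d=a["d"]
print("cols 314..339")
for v in range(214,262,2): print(v,g[v,314:340],"|",(d[v,318:336:2]*1000).astype(int))
a=np.load("L1scene.npz"); g=cv2.cvtColor(a["im"],cv2.COLOR_RGB2GRAY)
print("scene cols 262..282")
for v in range(186,222,2): print(v,g[v,260:286])
E
```

```text
cols 314..339
214 [57 48 44 45 51 53 50 48 50 46 48 48 46 44 47 47 48 47 43 45 49 63 69 70
 72 75] | [277 276 277 278 278 279 279 282 285]
216 [52 58 61 63 64 61 62 62 60 59 61 61 59 60 59 61 59 62 62 57 52 47 46 57
 66 81] | [278 278 278 278 278 277 277 277 278]
218 [63 62 61 62 62 65 62 60 61 63 63 62 63 62 62 61 64 61 63 62 60 62 61 68
 60 61] | [278 278 278 278 279 278 279 279 280]
220 [ 65  60  62  63  63  60  60  58  60  59  58  58  59  58  63  59  61  62
  74 124 119  97 137 162 162 121] | [280 280 280 278 278 278 279 279 279]
222 [159 123  89  81 127 140  95  48  32  22  26  22  23  32  48  56  63  74
 130 164 167 166 169 168 170 165] | [278 280 285 284 285 280 280 279 281]
224 [169 168 167 165 164 146  99  55  33  26  24  23  23  29  47  57  71 128
 164 169 169 169 169 167 170 169] | [280 281 285 286 284 281 280 280 282]
226 [168 168 168 167 166 144 114  84  64  44  24  23  24  30  46  69 130 163
 167 171 168 168 169 169 168 169] | [282 281 285 285 286 282 280 282 281]
228 [169 167 169 168 165 142 112  76  61  47  29  24  24  32  56 109 152 167
 168 168 167 168 169 169 169 1
[... 3673 characters left out ...]

 136 136 135 134 134 135 136 137]
210 [114 114 114 114 111 106 104 103 103 103 103 104 102 101  99  81  50  53
  81 108 114 109 119 135 136 136]
212 [116 113 114 113 109 103  95  75  60  52  45  52  50  48  43  39  43  48
  65  99 100  65 102 138 137 137]
214 [116 116 116 108 101 103 101  97  95  95  95  97  96  95  95  94  79  49
  45  48  56  55  87 123 134 135]
216 [116 116 115 116  94  58  86 104 104 103 103 104  98  97 104  93  69  47
  41  48  55  56  75 114 137 137]
218 [116 116 117 116 114  88  43  46  47  53  52  51  52  49  44  38  35  39
  49  55  55  56  54  99 135 135]
220 [117 117 116 117 116 116  95  52  49  47  42  39  42  44  46  51  53  56
  55  56  55  56  55  73 112 134]
```

Side view: blade centre at col 327.2 and slot at col 324.4 (depths 0.249 and 0.28 m), so I need a -2.1 mm shift in tool y. Slot and blade are parallel. The scene view puts the tip at px (270,204), as predicted. Aligning and lowering to 3 mm above the head.

Call:
step_arm --pt "0 -2.1 -0.7 0 0 0 255" --pt "8 -2.1 -0.7 0 0 0 255" --pt "16 -2.1 -0.7 0 0 0 255" --pt "22 -2.1 -0.7 0 0 0 255" --pt "24 -2.1 -0.7 0 0 0 255" --pt "24 -2.1 -0.7 0 0 0 255" --pt "24 -2.1 -0.7 0 0 0 255"

```text
time_s: 7.52
eef_pos: [0.4363, -0.135, 0.1825]
eef_rot: [0.601, 0.373, 0.601, -0.373]
wrist_force: [-0.5, -0.2, -1.4]
opening: 0.273
```

```bash
python3 - <<'E'
from h import *
look("L2")
a=np.load("L2wrist.npz"); g=cv2.cvtColor(a["im"],cv2.COLOR_RGB2GRAY); d=a["d"]
print("cols 314..339")
for v in range(218,262,2): print(v,g[v,314:340],"|",(d[v,318:336:2]*1000).astype(int))
E
```

```text
[ 0.4363 -0.135   0.1825] [-0.46 -0.21 -1.36] [-0.003  0.006  0.027] [-0.56 -0.04  1.94  0.    1.24 -1.02]
scene tip px 270.7058920079226 210.51167802059885 crop origin 234 174 scale 5.555555555555555
wrist tip px 325.1565399914848 242.75971663952305 crop origin 275 192 scale 4.0
yaw_y 26.37 move [0.1 1.  0. ] rx -0.03
cols 314..339
218 [74 75 76 76 73 75 73 76 75 73 74 73 72 71 72 73 71 73 75 74 78 75 75 74
 75 76] | [270 271 271 271 272 270 272 272 271]
220 [75 75 76 76 74 73 63 57 50 46 45 37 35 35 36 41 40 45 50 54 61 69 73 75
 76 75] | [272 272 262 259 261 260 259 262 270]
222 [74 71 65 56 50 44 44 46 46 46 44 44 45 45 46 43 45 44 45 46 46 43 45 51
 60 71] | [259 257 256 258 256 258 256 257 258]
224 [52 44 44 51 59 63 62 63 62 61 63 60 61 62 60 62 60 61 60 61 62 63 60 54
 48 46] | [254 256 256 255 255 257 256 254 255]
226 [53 59 64 66 64 66 64 64 65 64 64 63 63 62 63 64 63 63 64 63 64 63 64 63
 63 60] | [255 256 256 256 256 256 255 255 255]
228 [65 66 66 64 64 64 64 65 65 65 64 64 64 66 66 63 63 64 66 65 66 63 63 65
 65 64] | [256 256 258 256 256 256 254 255 255]
230 [66 66 64 6
[... 1648 characters left out ...]
46  45  44  42  41  40
  42  44  72 140 169 171 174 174] | [262 236 231 228 228 227 229 231 239]
254 [170 171 171 172 171 151  98  53  47  47  44  44  43  45  44  43  43  41
  41  43  73 139 168 172 173 171] | [261 232 226 224 224 224 225 228 235]
256 [171 171 170 169 167 135  81  50  48  47  47  46  46  44  44  42  41  41
  42  43  68 139 169 172 171 171] | [262 228 224 222 220 221 221 224 230]
258 [181 178 174 170 168 133  81  51  45  46  43  44  44  44  42  41  40  39
  42  42  56 134 168 172 174 177] | [263 223 218 219 216 218 218 220 226]
260 [182 180 179 178 174 127  64  45  42  37  28  23  19  15  19  26  33  35
  37  39  57 137 175 180 179 180] | [282 219 215 215 178 179 215 217 223]
```

View pics/L2.png

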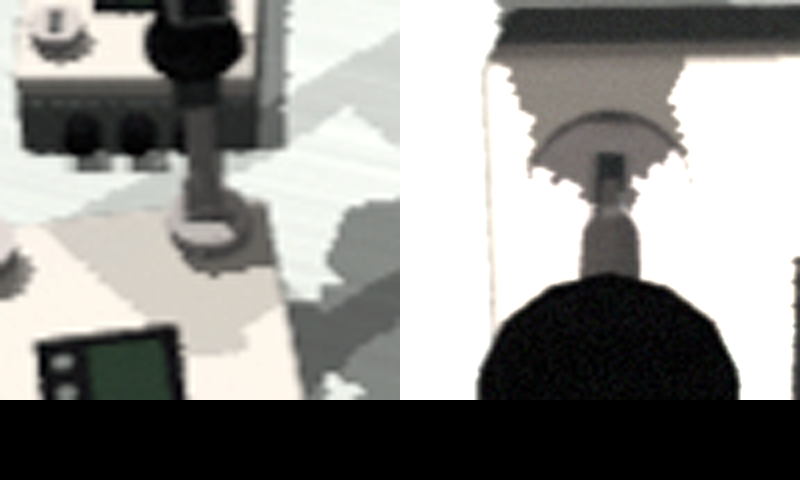

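Blade (col about 327) and slot (col about 327.4) now line up. Lowering in, watching the force.

Call:
step_arm --pt "2 0 0 0 0 0 255" --pt "4 0 0 0 0 0 255" --pt "5 0 0 0 0 0 255" --pt "6 0 0 0 0 0 255" --pt "7 0 0 0 0 0 255" --pt "7 0 0 0 0 0 255"

```text
time_s: 8.38
eef_pos: [0.4361, -0.1349, 0.1752]
eef_rot: [0.601, 0.373, 0.601, -0.373]
wrist_force: [-0.1, -0.0, -2.3]
opening: 0.267
```

Call:
step_arm --pt "1 0 0 0 0 0 255" --pt "1 0 0 0 0 0 255"

```text
time_s: 8.62
eef_pos: [0.4361, -0.1349, 0.1742]
eef_rot: [0.601, 0.373, 0.601, -0.373]
wrist_force: [-0.1, -0.1, -1.3]
opening: 0.27
```

Call:
step_arm --pt "1 0 0 0 0 0 255" --pt "1 0 0 0 0 0 255"

```text
time_s: 8.88
eef_pos: [0.4363, -0.135, 0.1736]
eef_rot: [0.601, 0.373, 0.601, -0.373]
wrist_force: [-0.8, -0.7, 2.5]
opening: 0.273
```

Contact at TCP 0.1737, so the tip is at the floor height (0.072): seated. Pressing on in small steps.

Call:
step_arm --pt "1 0 0 0 0 0 255" --pt "2 0 0 0 0 0 255" --pt "2 0 0 0 0 0 255"

```text
time_s: 9.25
eef_pos: [0.4363, -0.135, 0.1714]
eef_rot: [0.601, 0.373, 0.601, -0.373]
wrist_force: [-1.5, 1.3, 3.9]
opening: 0.275
```

Call:
step_arm --pt "0.7 0 0 0 0 0 255" --pt "0.7 0 0 0 0 0 255"

```text
time_s: 9.5
eef_pos: [0.4363, -0.135, 0.1707]
eef_rot: [0.601, 0.373, 0.601, -0.373]
wrist_force: [-0.7, 0.1, 4.6]
opening: 0.279
```

Call:
step_arm --pt "0.7 0 0 0 0 0 255" --pt "0.7 0 0 0 0 0 255"

```text
time_s: 9.75
eef_pos: [0.4363, -0.135, 0.17]
eef_rot: [0.601, 0.373, 0.601, -0.373]
wrist_force: [-0.4, 0.3, 5.7]
opening: 0.269
```

Call:
step_arm --pt "0.7 0 0 0 0 0 255" --pt "0.7 0 0 0 0 0 255"

```text
time_s: 10.0
eef_pos: [0.4363, -0.135, 0.1693]
eef_rot: [0.601, 0.373, 0.601, -0.373]
wrist_force: [-0.9, -0.2, 4.8]
opening: 0.275
```

Call:
step_arm --pt "0.7 0 0 0 0 0 255" --pt "0.7 0 0 0 0 0 255"

```text
time_s: 10.25
eef_pos: [0.4363, -0.135, 0.1687]
eef_rot: [0.601, 0.373, 0.601, -0.373]
wrist_force: [-1.6, 0.5, 6.0]
opening: 0.275
```

Call:
step_arm --pt "0.6 0 0 0 0 0 255" --pt "0.6 0 0 0 0 0 255"

```text
time_s: 10.5
eef_pos: [0.4363, -0.135, 0.1681]
eef_rot: [0.601, 0.373, 0.601, -0.373]
wrist_force: [-1.4, 0.4, 6.9]
opening: 0.274
```

Call:
step_arm --pt "0.6 0 0 0 0 0 255" --pt "0.6 0 0 0 0 0 255"

```text
time_s: 10.75
eef_pos: [0.4364, -0.1351, 0.1676]
eef_rot: [0.601, 0.373, 0.601, -0.373]
wrist_force: [-1.2, 0.2, 6.7]
opening: 0.274
```

Call:
step_arm --pt "0.5 0 0 0 0 0 255" --pt "0.5 0 0 0 0 0 255"

```text
time_s: 11.0
eef_pos: [0.4364, -0.1351, 0.1673]
eef_rot: [0.601, 0.373, 0.601, -0.373]
wrist_force: [-1.3, 0.8, 8.8]
opening: 0.271
```

Call:
step_arm --pt "0.5 0 0 0 0 0 255" --pt "0.5 0 0 0 0 0 255"

```text
time_s: 11.25
eef_pos: [0.4365, -0.1351, 0.1671]
eef_rot: [0.601, 0.373, 0.601, -0.373]
wrist_force: [-2.7, 1.3, 9.6]
opening: 0.274
```

The bottom shows at about TCP 0.1674 (6.3 mm sunk): motion per step drops and force rises. So the free range is about 4.6 to 6.3 mm. I'll back off to mid-range and start turning clockwise, compensating for the 0.8 mm tip offset in tool y.

Call:
step_arm --pt "-0.8 0 0 0 0 0 255" --pt "-1.4 0 0 0 0 0 255" --pt "-1.4 0 0 5 0 0 255" --pt "-1.4 0 -0.1 10 0 0 255" --pt "-1.4 0 -0.2 15 0 0 255" --pt "-1.4 0 -0.2 20 0 0 255" --pt "-1.4 0 -0.2 20 0 0 255"

```text
time_s: 12.12
eef_pos: [0.4366, -0.135, 0.1681]
eef_rot: [0.527, 0.472, 0.526, -0.472]
wrist_force: [-0.6, 0.3, 6.2]
opening: 0.273
```

```bash
cat >> h.py <<'E'
def st():
    o=ctrl.get_obs(); T=T_tool(o); print(o["time_s"],"p",o["eef_pos"].round(4),"yaw",np.degrees(np.arctan2(T[1,1],T[0,1])).round(2),"F",o["wrist_force"].round(2),"M",o["torque"].round(3),"q6",o["q"][5].round(3),"e6",o["joint_efforts"][5].round(3))
E
python3 -c "from h import *; st()"
```

```text
12.125 p [ 0.4366 -0.135   0.1681] yaw 6.32 F [-0.58  0.28  6.22] M [0.132 0.046 0.014] q6 -0.671 e6 0.384
```

Call:
step_arm --pt "0 0 -0.1 4 0 0 255" --pt "0 0.1 -0.2 8 0 0 255" --pt "0 0.1 -0.2 10 0 0 255" --pt "0 0.1 -0.2 10 0 0 255"

```text
time_s: 12.62
eef_pos: [0.4366, -0.1348, 0.1681]
eef_rot: [0.484, 0.516, 0.483, -0.516]
wrist_force: [-0.1, 0.4, 5.8]
opening: 0.271
```

```bash
python3 -c "from h import *; st(); st()"
```

```text
12.625 p [ 0.4366 -0.1348  0.1681] yaw -3.65 F [-0.09  0.39  5.81] M [0.076 0.106 0.006] q6 -0.497 e6 0.169
12.625 p [ 0.4366 -0.1348  0.1681] yaw -3.65 F [-0.09  0.39  5.81] M [0.076 0.106 0.006] q6 -0.497 e6 0.169
```

Call:
step_arm --pt "0 0 -0.1 4 0 0 255" --pt "0 0.1 -0.1 8 0 0 255" --pt "0 0.1 -0.1 8 0 0 255"

```text
time_s: 13.0
eef_pos: [0.4366, -0.1347, 0.1681]
eef_rot: [0.447, 0.548, 0.446, -0.548]
wrist_force: [-0.5, 0.7, 5.4]
opening: 0.276
```

```bash
python3 -c "from h import *; st()"
```

```text
13.0 p [ 0.4366 -0.1347  0.1681] yaw -11.67 F [-0.53  0.74  5.39] M [0.028 0.212 0.004] q6 -0.356 e6 0.311
```

Call:
step_arm --pt "0 0.05 -0.05 3 0 0 255" --pt "0 0.05 -0.05 3 0 0 255"

```text
time_s: 13.25
eef_pos: [0.4367, -0.1347, 0.1681]
eef_rot: [0.432, 0.56, 0.432, -0.56]
wrist_force: [-0.1, -0.1, 5.8]
opening: 0.269
```

```bash
python3 -c "from h import *; st()"
```

```text
13.25 p [ 0.4367 -0.1347  0.1681] yaw -14.66 F [-0.05 -0.1   5.81] M [0.08  0.136 0.047] q6 -0.304 e6 0.233
```

Call:
step_arm --pt "0 0.05 -0.05 3 0 0 255" --pt "0 0.05 -0.05 3 0 0 255"

```text
time_s: 13.5
eef_pos: [0.4367, -0.1346, 0.1681]
eef_rot: [0.418, 0.571, 0.417, -0.571]
wrist_force: [0.0, -0.3, 7.5]
opening: 0.273
```

```bash
python3 -c "from h import *; st()"
```

```text
13.5 p [ 0.4367 -0.1346  0.1681] yaw -17.66 F [ 0.03 -0.25  7.51] M [-0.009  0.193  0.05 ] q6 -0.251 e6 0.233
```

Call:
step_arm --pt "0 0.05 -0.05 3 0 0 255" --pt "0 0.05 -0.05 3 0 0 255"

```text
time_s: 13.75
eef_pos: [0.4367, -0.1346, 0.168]
eef_rot: [0.403, 0.582, 0.402, -0.581]
wrist_force: [-1.1, 0.7, 5.8]
opening: 0.274
```

```bash
python3 -c "from h import *; st()"
```

```text
13.75 p [ 0.4367 -0.1346  0.168 ] yaw -20.65 F [-1.07  0.74  5.77] M [ 0.023  0.255 -0.032] q6 -0.199 e6 0.233
```

Call:
step_arm --pt "0 0.05 -0.05 3 0 0 255" --pt "0 0.05 -0.05 3 0 0 255"

```text
time_s: 14.0
eef_pos: [0.4368, -0.1346, 0.168]
eef_rot: [0.387, 0.592, 0.387, -0.592]
wrist_force: [-0.7, 0.2, 6.2]
opening: 0.274
```

```bash
python3 -c "from h import *; st(); look('L3')"
```

```text
14.0 p [ 0.4368 -0.1346  0.168 ] yaw -23.66 F [-0.73  0.23  6.22] M [0.003 0.297 0.023] q6 -0.147 e6 0.233
[ 0.4368 -0.1346  0.168 ] [-0.73  0.23  6.22] [0.003 0.297 0.023] [-0.56 -0.02  1.96 -0.    1.2  -0.15]
scene tip px 271.1667744687752 215.8516650155525 crop origin 235 179 scale 5.555555555555555
wrist tip px 325.59673404853726 243.38321092481522 crop origin 275 193 scale 4.0
yaw_y -23.63 move [ 0.   0.5 -0.2] rx -50.03
```

View pics/L3.png

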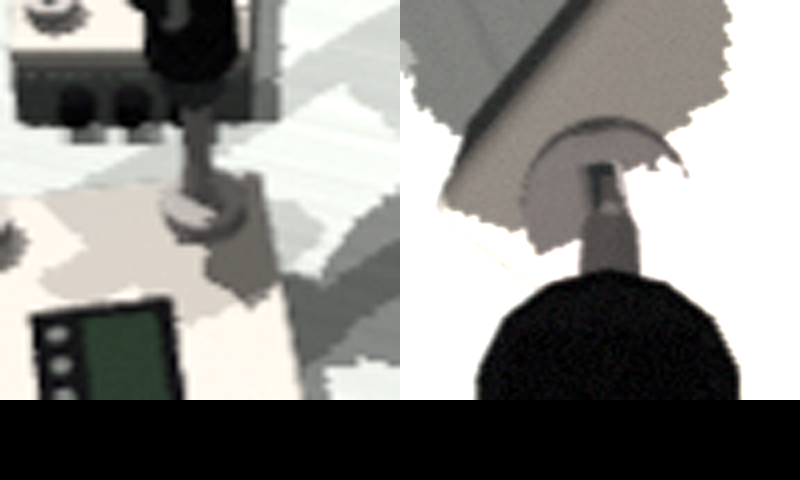

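The slot has turned with the blade; in the wrist crop it is still nearly in line with the blade at (603,185). Continuing in small steps.

Call:
step_arm --pt "0 0.05 -0.05 3 0 0 255" --pt "0 0.05 -0.05 3 0 0 255"

```text
time_s: 14.35
eef_pos: [0.4368, -0.1345, 0.168]
eef_rot: [0.372, 0.602, 0.371, -0.602]
wrist_force: [-1.3, 0.2, 6.8]
opening: 0.275
```

```bash
python3 -c "from h import *; st()"
```

```text
14.35 p [ 0.4368 -0.1345  0.168 ] yaw -26.66 F [-1.27  0.22  6.77] M [ 0.056  0.323 -0.026] q6 -0.094 e6 0.233
```

Call:
step_arm --pt "0 0.05 -0.05 3 0 0 255" --pt "0 0.05 -0.05 3 0 0 255"

```text
time_s: 14.6
eef_pos: [0.4368, -0.1345, 0.168]
eef_rot: [0.356, 0.611, 0.355, -0.611]
wrist_force: [-0.7, -0.3, 5.4]
opening: 0.273
```

```bash
python3 -c "from h import *; st()"
```

```text
14.6 p [ 0.4368 -0.1345  0.168 ] yaw -29.65 F [-0.66 -0.29  5.44] M [-0.014  0.263  0.023] q6 -0.042 e6 0.233
```

Call:
step_arm --pt "0 0.05 0 3 0 0 255" --pt "0 0.05 0 3 0 0 255"

```text
time_s: 14.85
eef_pos: [0.4369, -0.1345, 0.168]
eef_rot: [0.339, 0.62, 0.339, -0.62]
wrist_force: [-2.4, 0.9, 5.7]
opening: 0.273
```

```bash
python3 -c "from h import *; st()"
```

```text
14.85 p [ 0.4369 -0.1345  0.168 ] yaw -32.65 F [-2.37  0.87  5.73] M [0.026 0.272 0.037] q6 0.011 e6 0.232
```

Call:
step_arm --pt "0 0.05 0 3 0 0 255" --pt "0 0.05 0 3 0 0 255"

```text
time_s: 15.1
eef_pos: [0.4369, -0.1345, 0.1679]
eef_rot: [0.323, 0.629, 0.323, -0.629]
wrist_force: [-0.4, 0.8, 6.0]
opening: 0.273
```

```bash
python3 -c "from h import *; st()"
```

```text
15.1 p [ 0.4369 -0.1345  0.1679] yaw -35.66 F [-0.38  0.83  6.01] M [0.063 0.28  0.022] q6 0.063 e6 0.232
```

Call:
step_arm --pt "0 0.05 0 3 0 0 255" --pt "0 0.05 0 3 0 0 255"

```text
time_s: 15.35
eef_pos: [0.4369, -0.1345, 0.1679]
eef_rot: [0.306, 0.637, 0.306, -0.637]
wrist_force: [-1.2, 0.2, 6.0]
opening: 0.275
```

```bash
python3 -c "from h import *; st()"
```

```text
15.35 p [ 0.4369 -0.1345  0.1679] yaw -38.65 F [-1.18  0.16  6.05] M [0.065 0.395 0.018] q6 0.115 e6 0.232
```

Call:
step_arm --pt "0 0.05 0 3 0 0 255" --pt "0 0.05 0 3 0 0 255"

```text
time_s: 15.6
eef_pos: [0.4369, -0.1344, 0.1679]
eef_rot: [0.29, 0.645, 0.289, -0.645]
wrist_force: [-1.3, 0.5, 6.6]
opening: 0.27
```

```bash
python3 -c "from h import *; st()"
```

```text
15.6 p [ 0.4369 -0.1344  0.1679] yaw -41.66 F [-1.26  0.53  6.58] M [0.142 0.357 0.016] q6 0.168 e6 0.232
```

Call:
step_arm --pt "0 0.05 0 3 0 0 255" --pt "0 0.05 0 3 0 0 255"

```text
time_s: 15.85
eef_pos: [0.4369, -0.1345, 0.1679]
eef_rot: [0.273, 0.653, 0.273, -0.652]
wrist_force: [-0.4, 0.9, 5.4]
opening: 0.274
```

```bash
python3 -c "from h import *; st()"
```

```text
15.85 p [ 0.4369 -0.1345  0.1679] yaw -44.66 F [-0.43  0.88  5.42] M [0.172 0.341 0.048] q6 0.22 e6 0.232
```

Call:
step_arm --pt "0 0.05 0 3 0 0 255" --pt "0 0.05 0 3 0 0 255"

```text
time_s: 16.1
eef_pos: [0.437, -0.1345, 0.1679]
eef_rot: [0.255, 0.659, 0.255, -0.659]
wrist_force: [-0.8, 1.0, 6.9]
opening: 0.273
```

```bash
python3 -c "from h import *; st()"
```

```text
16.1 p [ 0.437  -0.1345  0.1679] yaw -47.66 F [-0.76  0.98  6.9 ] M [0.18  0.287 0.041] q6 0.273 e6 0.232
```

Call:
step_arm --pt "0 0.05 0 3 0 0 255" --pt "0 0.05 0 3 0 0 255"

```text
time_s: 16.35
eef_pos: [0.437, -0.1345, 0.1679]
eef_rot: [0.238, 0.666, 0.238, -0.666]
wrist_force: [-1.1, 1.1, 6.1]
opening: 0.275
```

```bash
python3 -c "from h import *; st()"
```

```text
16.35 p [ 0.437  -0.1345  0.1679] yaw -50.66 F [-1.12  1.1   6.12] M [0.198 0.337 0.012] q6 0.325 e6 0.232
```

Call:
step_arm --pt "0 0.05 0 3 0 0 255" --pt "0 0.05 0 3 0 0 255"

```text
time_s: 16.6
eef_pos: [0.437, -0.1345, 0.1679]
eef_rot: [0.22, 0.672, 0.221, -0.672]
wrist_force: [-1.8, 1.7, 7.6]
opening: 0.275
```

```bash
python3 -c "from h import *; st()"
```

```text
16.6 p [ 0.437  -0.1345  0.1679] yaw -53.66 F [-1.84  1.72  7.56] M [0.266 0.308 0.061] q6 0.377 e6 0.232
```

Call:
step_arm --pt "0 0.05 0 2 0 0 255" --pt "0 0.05 0 2 0 0 255"

```text
time_s: 16.85
eef_pos: [0.437, -0.1345, 0.1679]
eef_rot: [0.209, 0.676, 0.209, -0.675]
wrist_force: [-1.4, 1.1, 5.5]
opening: 0.279
```

```bash
python3 -c "from h import *; st()"
```

```text
16.85 p [ 0.437  -0.1345  0.1679] yaw -55.64 F [-1.45  1.05  5.51] M [ 0.309  0.315 -0.001] q6 0.412 e6 0.168
```

Call:
step_arm --pt "0 0.05 0 3 0 0 255" --pt "0 0.05 0 3 0 0 255"

```text
time_s: 17.1
eef_pos: [0.4371, -0.1345, 0.1679]
eef_rot: [0.191, 0.681, 0.191, -0.681]
wrist_force: [-1.0, 0.9, 6.2]
opening: 0.275
```

```bash
python3 -c "from h import *; st(); look('L4')"
```

```text
17.1 p [ 0.4371 -0.1345  0.1679] yaw -58.65 F [-0.96  0.88  6.24] M [0.239 0.245 0.066] q6 0.464 e6 0.264
[ 0.4371 -0.1345  0.1679] [-0.96  0.88  6.24] [0.239 0.245 0.066] [-0.56 -0.02  1.96  0.    1.2   0.46]
scene tip px 271.1953297321937 216.032734841392 crop origin 235 180 scale 5.555555555555555
wrist tip px 326.0331024421705 243.44271272818858 crop origin 276 193 scale 4.0
yaw_y -58.62 move [ 0.   0.2 -0.1] rx -85.02
```

View pics/L4.png

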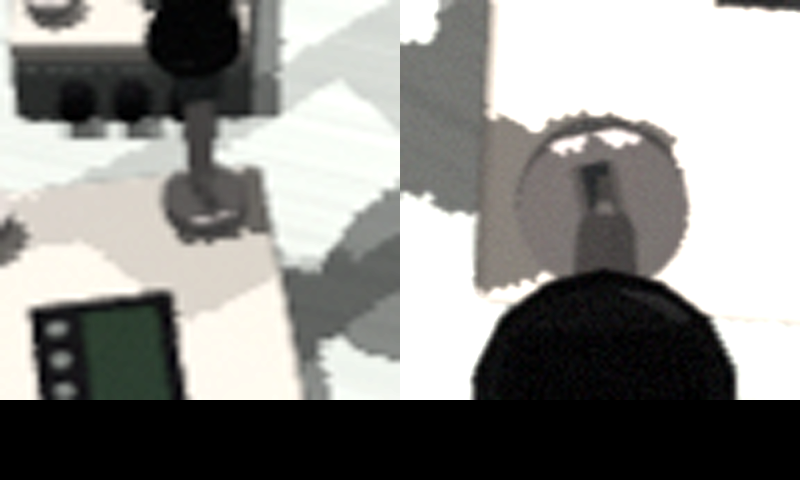

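The slot's upper end leans left in the wrist crop (575,165)–(612,160), so it lags the blade by about the slack. There is no torque rise yet, so I continue.

Call:
step_arm --pt "0 0.05 0 2 0 0 255" --pt "0 0.05 0 2 0 0 255"

```text
time_s: 17.45
eef_pos: [0.4372, -0.1345, 0.1679]
eef_rot: [0.179, 0.684, 0.179, -0.684]
wrist_force: [-1.4, 1.5, 6.7]
opening: 0.273
```

```bash
python3 -c "from h import *; st()"
```

```text
17.45 p [ 0.4372 -0.1345  0.1679] yaw -60.64 F [-1.44  1.48  6.7 ] M [0.347 0.217 0.093] q6 0.499 e6 0.215
```

Call:
step_arm --pt "0 0.05 0 2 0 0 255" --pt "0 0.05 0 2 0 0 255"

```text
time_s: 17.7
eef_pos: [0.4372, -0.1346, 0.1679]
eef_rot: [0.167, 0.687, 0.167, -0.687]
wrist_force: [-1.2, 1.4, 7.0]
opening: 0.272
```

```bash
python3 -c "from h import *; st()"
```

```text
17.7 p [ 0.4372 -0.1346  0.1679] yaw -62.64 F [-1.25  1.4   6.96] M [0.393 0.2   0.049] q6 0.534 e6 0.243
```

Call:
step_arm --pt "0 0.05 0 2 0 0 255" --pt "0 0.05 0 2 0 0 255"

```text
time_s: 17.95
eef_pos: [0.4373, -0.1346, 0.1679]
eef_rot: [0.155, 0.69, 0.155, -0.69]
wrist_force: [-0.3, 1.1, 6.5]
opening: 0.269
```

```bash
cat >> h.py <<'E'
def mz(n=6):
    M=[]
    for _ in range(n):
        o=ctrl.get_obs(); M.append([*o["wrist_force"],*o["torque"]]); ctrl.camera("wrist")
    st(); print("avg F,M",np.mean(M,0).round(3))
E
python3 - <<'E'
from h import *
mz()
for n in("L3wrist","L4wrist"):
    a=np.load(n+".npz"); g=cv2.cvtColor(a["im"],cv2.COLOR_RGB2GRAY)
    print(n); [print(v,g[v,312:336]) for v in range(228,250,2)]
E
```

```text
18.25 p [ 0.4373 -0.1346  0.1679] yaw -64.62 F [0.33 1.41 6.32] M [0.425 0.153 0.158] q6 0.568 e6 0.126
avg F,M [-0.734  1.459  5.764  0.407  0.18   0.135]
L3wrist
228 [51 44 51 63 65 68 67 66 64 66 67 68 64 67 67 66 67 66 69 68 69 69 69 69]
230 [56 62 66 68 70 70 69 68 67 68 68 68 68 67 69 70 71 69 67 69 67 68 70 69]
232 [68 69 69 69 69 68 67 70 67 70 69 67 68 67 68 68 71 69 68 67 71 68 68 67]
234 [ 71  69  69  71  69  71  67  63  58  54  40  34  30  29  32  31  59  87
  82  68  70  81  95 133]
236 [ 69  68  69  68  67  68  68  61  54  47  33  27  25  27  27  28  45  90
 104 140 159 167 167 169]
238 [ 68  68  68  68  68  67  67  65  57  52  40  31  27  37  41  42  47  77
 104 136 160 165 169 169]
240 [ 69  68  69  68  69  68  68  67  61  52  42  29  26  36  41  43  44  64
  97 124 154 167 168 168]
242 [ 68  67  68  71  69  67  70  65  62  57  48  35  30  37  43  46  44  45
  60  95 147 166 168 169]
244 [ 69  69  70  70  68  69  70  69  63  58  53  39  33  52  61  67  64  55
  59  89 132 160 167 168]
246 [ 68  68  70  68  68  68  67  67  66  62  53  46  44  49  53  54  55  54
  46  5
[... 337 characters left out ...]
32 [65 67 68 66 74 72 68 69 67 68 66 66 63 64 61 63 66 65 65 65 66 66 65 65]
234 [65 64 65 66 65 68 66 62 54 49 40 34 29 29 30 30 46 57 62 65 67 65 65 64]
236 [65 65 66 67 66 63 61 56 48 37 27 26 26 26 27 29 42 51 58 64 64 67 66 66]
238 [67 66 69 66 67 68 67 59 51 41 29 25 22 32 40 41 43 49 53 61 66 66 65 64]
240 [66 67 65 66 66 68 66 60 52 47 35 27 27 34 38 40 40 48 51 59 64 64 66 66]
242 [67 67 68 68 68 68 66 62 55 49 42 31 30 35 39 40 42 43 49 55 64 63 66 64]
244 [66 66 66 68 66 65 65 66 62 53 47 33 35 53 62 64 60 49 48 55 61 64 67 65]
246 [67 65 69 67 65 66 66 66 64 55 48 43 41 49 52 51 53 49 42 42 51 60 65 66]
248 [67 68 65 65 67 67 66 67 60 48 41 41 40 41 40 43 41 40 40 37 38 48 61 65]
```

Torque averages 0.135 N m now, against about 0.03 before. That looks like the stop, so I'll take one more degree to confirm.

Call:
step_arm --pt "0 0 0 1 0 0 255" --pt "0 0 0 1 0 0 255"

```text
time_s: 18.5
eef_pos: [0.4373, -0.1345, 0.1679]
eef_rot: [0.149, 0.691, 0.149, -0.691]
wrist_force: [-1.2, 1.0, 6.0]
opening: 0.275
```

```bash
python3 -c "from h import *; mz()"
```

```text
18.8 p [ 0.4373 -0.1345  0.1679] yaw -65.61 F [-1.04  1.39  7.33] M [0.414 0.221 0.204] q6 0.586 e6 0.146
avg F,M [-0.754  0.977  5.997  0.393  0.196  0.155]
```

Torque rises further with no travel, so the stop is reached. I'll relax the twist slightly and lift straight up.

Call:
step_arm --pt "0 0 0 -1.5 0 0 255" --pt "0 0 0 -3 0 0 255" --pt "-1 0 0 -3 0 0 255" --pt "-2.5 0 0 -3 0 0 255" --pt "-4 0 0 -3 0 0 255" --pt "-5.5 0 0 -3 0 0 255" --pt "-7 0 0 -3 0 0 255" --pt "-9 0 0 -3 0 0 255" --pt "-11 0 0 -3 0 0 255" --pt "-13 0 0 -3 0 0 255"

```text
time_s: 20.05
eef_pos: [0.437, -0.1349, 0.1811]
eef_rot: [-0.167, -0.687, -0.167, 0.687]
wrist_force: [-0.1, -0.5, -1.1]
opening: 0.27
```

Call:
step_arm --pt "-8 0 0 0 0 0 255" --pt "-16 0 0 0 0 0 255" --pt "-28 0 0 0 0 0 255" --pt "-40 0 0 0 0 0 255" --pt "-60 0 0 0 0 0 255" --pt "-60 0 0 0 0 0 255" --pt "-60 0 0 0 0 0 255"

```text
time_s: 20.92
eef_pos: [0.4369, -0.1346, 0.2404]
eef_rot: [-0.167, -0.687, -0.167, 0.687]
wrist_force: [-0.8, 0.1, -1.6]
opening: 0.275
```

```bash
python3 - <<'E'
from h import *
mz(3)
im,d,i,T=shot("wrist"); W=pts(d,i,T)
for x,y in((.4373,-.1346),(.4746,-.2087)):
    m=(np.hypot(W[...,0]-x,W[...,1]-y)<.011)&(W[...,2]<.09); print(m.sum(),np.nanpercentile(W[m][:,2],[5,50,95]) if m.any() else 0)
P=np.linalg.inv(T)@np.array([.4373,-.1346,.077,1]); u,v=int(P[0]/P[2]*i["fx"]+i["cx"]),int(P[1]/P[2]*i["fy"]+i["cy"]);print(u,v)
out=np.zeros((480,800,3),np.uint8); out[:,:480]=cv2.resize(im[v-60:v+60,u-60:u+60],(480,480),interpolation=cv2.INTER_CUBIC)
im,d,i,T=shot("scene"); out[:320,480:]=cv2.resize(im[180:260,220:300],(320,320),interpolation=cv2.INTER_CUBIC)
save("w5.png",cv2.convertScaleAbs(out,alpha=1.5))
totool([.4951,.1620,.24],-65.82)
E
```

```text
21.075 p [ 0.4366 -0.1345  0.2399] yaw -62.63 F [-0.8  -0.88 -1.25] M [-0.011 -0.022  0.008] q6 0.534 e6 0.0
avg F,M [-0.236 -0.325 -1.741 -0.002  0.013  0.035]
486 [0.07260134 0.07762369 0.07918284]
484 [0.07259539 0.07769774 0.07903722]
326 221
yaw_y -62.63 move [ 2.000e-01 -2.365e+02 -1.882e+02] rx 3.19
```

View pics/w5.png

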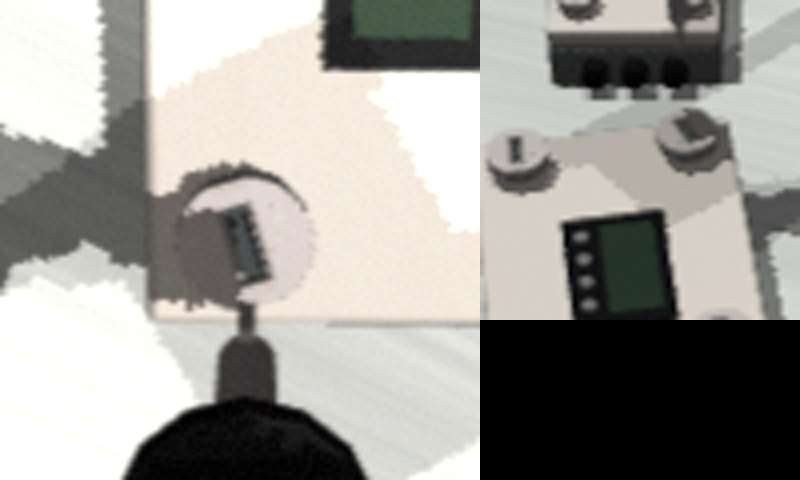

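The head is back up at 0.0776, the same height as the locked ones (0.0777), with its slot at px (245,243) now roughly lengthwise: locked. Carrying the driver back, square to the stand (jaw yaw -62.6°).

Call:
step_arm --pt "0 -39 -31 0 0 0 255" --pt "0 -78 -63 0 0 0 255" --pt "0 -118 -94 0 0 0 255" --pt "0 -157 -125 0 0 0 255" --pt "0 -196 -156 0 0 0 255" --pt "0 -225 -180 0 0 0 255" --pt "0 -235 -188 0 0 0 255" --pt "20 -235 -188 0 0 0 255" --pt "32 -235 -188 0 0 0 255" --pt "32 -235 -188 0 0 0 255"

```text
time_s: 22.42
eef_pos: [0.4951, 0.1597, 0.2074]
eef_rot: [-0.167, -0.686, -0.167, 0.688]
wrist_force: [-0.2, 0.2, -1.8]
opening: 0.275
```

Call:
step_arm --pt "0 0 0 0 0 0 255" --pt "0 0 0 0 0 0 255"

```text
time_s: 22.68
eef_pos: [0.4965, 0.1602, 0.2095]
eef_rot: [0.167, 0.688, 0.167, -0.687]
wrist_force: [0.2, 0.1, -1.4]
opening: 0.274
```

```bash
python3 - <<'E'
from h import *
st()
im,d,i,T=shot("wrist"); g=cv2.cvtColor(im,cv2.COLOR_RGB2GRAY); np.savez("w6",im=im,d=d)
W=pts(d,i,T); R0=np.hypot(W[...,0]-.4955,W[...,1]-.16)
m=(W[...,2]>.079)&(W[...,2]<.092)&(R0<.07); p=W[m]; print("stand",cv2.minAreaRect((p[:,:2]*1000).astype(np.float32)))
P=np.linalg.inv(T)@np.array([.4955,.16,.085,1]); print("hole px",P[0]/P[2]*i["fx"]+i["cx"],P[1]/P[2]*i["fy"]+i["cy"])
for v in range(214,262,2): print(v,g[v,306:348],"|",(d[v,308:346:4]*1000).astype(int))
s,ds,i,T=shot("scene"); g=cv2.cvtColor(s,cv2.COLOR_RGB2GRAY)
o=ctrl.get_obs()
for q in ((.4955,.16,.085),tuple((T_tool(o)@np.array([.102,.0008,0,1]))[:3])):
    P=np.linalg.inv(T)@np.array([*q,1]); print(q,"scene px",P[0]/P[2]*i["fx"]+i["cx"],P[1]/P[2]*i["fy"]+i["cy"])
for v in range(238,276,2): print(v,g[v,396:430])
E
```

```text
22.675 p [0.4965 0.1602 0.2095] yaw -62.65 F [ 0.19  0.08 -1.43] M [-0.005  0.059  0.006] q6 1.178 e6 -0.001
stand ((495.492919921875, 159.80657958984375), (80.7803726196289, 80.349853515625), 27.378170013427734)
hole px 325.5873596812136 236.15264442564805
214 [87 84 83 85 82 77 76 74 76 78 81 80 81 80 82 82 83 83 83 86 86 82 81 83
 80 82 80 83 86 84 84 82 81 76 75 71 71 72 73 77 78 81] | [272 271 271 272 272 272 272 271 274 273]
216 [85 84 80 78 78 77 76 77 79 77 79 79 80 83 83 83 81 83 82 86 82 83 81 82
 83 83 83 85 83 83 81 80 76 74 71 71 72 75 75 81 84 84] | [273 272 272 273 272 274 273 273 273 272]
218 [84 81 79 78 74 75 79 76 80 82 82 81 81 83 83 84 84 84 82 81 81 84 81 81
 81 84 85 84 82 80 76 76 71 72 73 75 77 81 83 83 84 86] | [273 273 272 273 273 274 273 272 272 274]
220 [82 77 77 74 76 78 79 78 79 82 82 82 84 84 85 84 82 80 81 81 81 80 82 80
 85 84 83 81 78 76 74 71 71 74 75 78 79 82 86 87 87 88] | [274 274 274 274 275 274 275 275 274 274]
222 [62 72 74 76 78 74 70 68 68 68 53 44 62 75 75 75 73 69 70 71 72 73 73 72
 72 68 66 66 66 61 63 63 64 68 69 77 82 85 87 86 87 85] |
[... 5228 characters left out ...]
22 21 25 29 30
 30 31 31 31 31 30 28 29 31 32]
264 [63 65 71 72 71 69 68 69 66 65 60 45 27 23 24 25 24 23 22 20 21 23 25 28
 29 31 30 31 30 28 31 31 31 32]
266 [65 70 71 70 69 69 68 66 64 66 68 61 42 26 24 24 24 22 20 20 20 21 23 26
 29 31 31 31 28 30 30 31 32 31]
268 [70 72 70 69 69 69 67 65 66 68 70 68 56 32 23 24 21 22 20 20 22 21 20 22
 25 28 30 29 29 30 31 31 32 32]
270 [72 70 69 69 69 67 64 65 68 70 69 68 66 51 30 24 23 21 21 23 27 35 44 53
 59 62 63 60 60 63 63 52 48 62]
272 [70 69 69 69 68 64 66 68 70 69 68 69 69 65 59 58 61 66 67 65 65 67 67 66
 65 64 62 64 68 68 69 67 67 67]
274 [70 69 69 67 66 65 67 69 69 69 69 69 66 62 60 61 66 67 66 66 67 68 66 65
 64 63 64 67 68 68 68 67 68 66]
```

In the wrist view the hole spans cols 313–338 and rows 223–249, with the blade tip at col 327. Corrections are ty -1.3 and tz +1.0. Inserting in stages.

Call:
step_arm --pt "0 -1.3 1 0 0 0 255" --pt "8 -1.3 1 0 0 0 255" --pt "16 -1.3 1 0 0 0 255" --pt "24 -1.3 1 0 0 0 255" --pt "32 -1.3 1 0 0 0 255" --pt "40 -1.3 1 0 0 0 255" --pt "45 -1.3 1 0 0 0 255" --pt "45 -1.3 1 0 0 0 255"

```text
time_s: 23.78
eef_pos: [0.4942, 0.161, 0.1632]
eef_rot: [-0.167, -0.687, -0.167, 0.687]
wrist_force: [-0.2, 1.0, -1.3]
opening: 0.273
```

```bash
python3 -c "from h import *; st()"
```

```text
23.775 p [0.4942 0.161  0.1632] yaw -62.63 F [-0.24  0.99 -1.34] M [-0.023  0.018 -0.007] q6 1.179 e6 0.0
```

Call:
step_arm --pt "8 0 0 0 0 0 255" --pt "16 0 0 0 0 0 255" --pt "24 0 0 0 0 0 255" --pt "28 0 0 0 0 0 255" --pt "31 0 0 0 0 0 255" --pt "34 0 0 0 0 0 255" --pt "37 0 0 0 0 0 255" --pt "37 0 0 0 0 0 255"

```text
time_s: 24.78
eef_pos: [0.4947, 0.1612, 0.1267]
eef_rot: [0.167, 0.687, 0.167, -0.687]
wrist_force: [0.9, 0.3, -2.9]
opening: 0.269
```

```bash
python3 -c "from h import *; st()"
```

```text
24.775 p [0.4947 0.1612 0.1267] yaw -62.63 F [ 0.92  0.29 -2.93] M [ 0.144 -0.364 -0.011] q6 1.179 e6 0.005
```

Call:
step_arm --pt "3 0 0 0 0 0 255" --pt "6 0 0 0 0 0 255" --pt "9 0 0 0 0 0 255" --pt "11 0 0 0 0 0 255" --pt "13 0 0 0 0 0 255" --pt "13 0 0 0 0 0 255"

```text
time_s: 25.52
eef_pos: [0.4947, 0.1611, 0.1135]
eef_rot: [0.167, 0.687, 0.167, -0.687]
wrist_force: [2.6, 1.3, -2.6]
opening: 0.273
```

```bash
python3 -c "from h import *; st()"
```

```text
25.525 p [0.4947 0.1611 0.1135] yaw -62.63 F [ 2.64  1.33 -2.64] M [ 0.295 -0.71   0.011] q6 1.179 e6 0.013
```

Call:
step_arm --pt "0.8 0 0 0 0 0 255" --pt "1.6 0 0 0 0 0 255" --pt "1.6 0 0 0 0 0 255"

```text
time_s: 25.9
eef_pos: [0.4947, 0.1611, 0.1122]
eef_rot: [0.167, 0.687, 0.167, -0.687]
wrist_force: [3.6, 1.2, -0.8]
opening: 0.268
```

```bash
python3 -c "from h import *; st()"
```

```text
25.9 p [0.4947 0.1611 0.1122] yaw -62.63 F [ 3.57  1.21 -0.82] M [ 0.256 -0.644  0.019] q6 1.179 e6 0.009
```

Call:
step_arm --pt "0.3 0 0 0 0 0 255" --pt "0.3 0 0 0 0 0 0" --pt "0.3 0 0 0 0 0 0" --pt "0.3 0 0 0 0 0 0" --pt "0.3 0 0 0 0 0 0" --pt "0.3 0 0 0 0 0 0" --pt "0.3 0 0 0 0 0 0"

```text
time_s: 26.78
eef_pos: [0.4945, 0.1611, 0.1118]
eef_rot: [-0.167, -0.687, -0.167, 0.687]
wrist_force: [0.4, -0.4, 0.3]
opening: 1.001
```

Call:
step_arm --pt "-10 0 0 0 0 0 0" --pt "-30 0 0 0 0 0 0" --pt "-60 0 0 0 0 0 0" --pt "-100 0 0 0 0 0 0" --pt "-140 0 0 0 0 0 0" --pt "-140 0 0 0 0 0 0" --pt "-140 0 0 0 0 0 0" --pt "-140 0 0 0 0 0 0"

```text
time_s: 27.78
eef_pos: [0.4937, 0.161, 0.2505]
eef_rot: [-0.167, -0.686, -0.167, 0.688]
wrist_force: [-0.7, 0.0, -0.4]
opening: 0.998
```

```bash
python3 - <<'E'
from h import *
st()
im,d,i,T=shot("wrist"); W=pts(d,i,T); R0=np.hypot(W[...,0]-.4955,W[...,1]-.16)
for z0,z1,rr in((.150,.185,.03),(.080,.090,.07)):
    m=(W[...,2]>z0)&(W[...,2]<z1)&(R0<rr); p=W[m]; print(m.sum(),np.median(p,0),p[:,2].max(),cv2.minAreaRect((p[:,:2]*1000).astype(np.float32)))
s,ds,i,T=shot("scene"); out=np.zeros((480,800,3),np.uint8); out[:,:400]=cv2.resize(s[190:334,200:320],(400,480)); out[:,400:]=cv2.resize(s[200:320,360:460],(400,480)); save("fin.png",cv2.convertScaleAbs(out,alpha=1.3))
t,_,_,_=shot("top"); a=np.load("top.npz")["im"]; df=cv2.absdiff(t,a)[60:160,180:440].max(-1); print("loose-things diff",(df>40).sum())
E
```

```text
27.775 p [0.4937 0.161  0.2505] yaw -62.63 F [-0.74  0.03 -0.37] M [-0.027  0.009  0.009] q6 1.179 e6 -0.0
1355 [0.49705625 0.16205658 0.17014743] 0.17293985948785165 ((494.1202392578125, 160.8251953125), (23.68539810180664, 24.06106185913086), 27.2330379486084)
6177 [0.50567875 0.16685139 0.08607943] 0.08999456823252983 ((495.4602966308594, 159.951904296875), (80.5523910522461, 80.14739990234375), 27.454450607299805)
loose-things diff 0
```

View pics/fin.png

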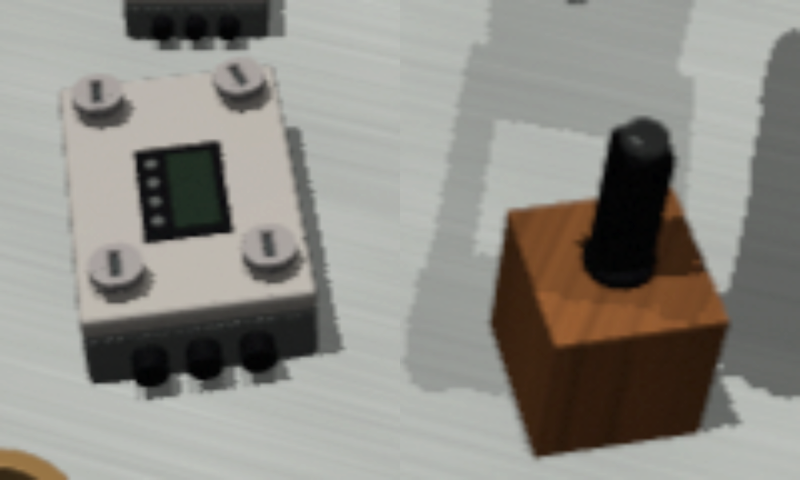

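The left crop shows all four slots lengthwise and all heads up; the right crop shows the driver collared on its stand. One last check compares handle-top height with the start.

```bash
python3 - <<'E'
from h import *
def stat(d,i,T,x):
    W=pts(d,i,T)
    m=(W[...,2]>.155)&(W[...,2]<.19)&(np.hypot(W[...,0]-.495,W[...,1]-.16)<.03); p=W[m]; print(x,m.sum(),np.median(p,0),p.mean(0))
a=np.load("scene.npz"); stat(a["d"],dict(zip(("fx","fy","cx","cy"),a["k"])),a["T"],"scene start")
im,d,i,T=shot("scene"); stat(d,i,T,"scene now")
W0=pts(a["d"],i,a["T"]);W=pts(d,i,T)
for nm,Z in(("start",W0),("now",W)):
    m=(Z[...,2]>.11)&(Z[...,2]<.15)&(np.hypot(Z[...,0]-.495,Z[...,1]-.16)<.03);p=Z[m]
    lo=p[p[:,2]<.12].mean(0);hi=p[p[:,2]>.14].mean(0);print(nm,"tilt mm over 30:",((hi-lo)*1000).round(2), "top z", Z[(np.hypot(Z[...,0]-.495,Z[...,1]-.16)<.02)][:,2].max())
im,d,i,T=shot("wrist"); stat(d,i,T,"wrist now (start mean z .1682 at .2409)")
E
```

```text
scene start 208 [0.5004157  0.16065863 0.16657375] [0.49978741 0.16077393 0.16594287]
scene now 216 [0.49884304 0.161132   0.16646654] [0.49796648 0.16138219 0.1656946 ]
start tilt mm over 30: [-0.07  0.86 30.07] top z 0.17328858449938023
now tilt mm over 30: [ 0.26 -0.46 30.59] top z 0.5312018050869867
wrist now (start mean z .1682 at .2409) 1301 [0.49646578 0.16189196 0.17028083] [0.49607926 0.16180824 0.1681645 ]
```

The heights match those at the start (scene 0.1666 then, 0.1665 now), so the driver is fully home and upright. Handing in.

```bash
python3 -c "from h import *; st(); print(ctrl.hand_in())"
```

```text
28.025 p [0.4942 0.161  0.2511] yaw -62.63 F [-0.38  0.85 -0.46] M [ 0.015 -0.014  0.04 ] q6 1.179 e6 0.0
the job is handed in; nothing more can be done
None
```

The open fastener is locked and the driver is back in its stand; I handed the job in at about 28 s. `hand_in` gives no verdict, so success rests on the checks below.

- **Pressing in:** I seated the blade in the slot and pressed until I felt the bottom, 6.3 mm down at about 11 N. I then backed off slightly and kept pressing at about 7 N while turning.
- **Turning:** I turned the driver about 92° clockwise in small steps, which includes about 8° of blade play in the slot. The torque was about 0.03 N m while it turned freely. It rose to 0.135 and then 0.155 N m over the last degree, which I took as the stop. The readings were noisy and peaked at about 0.2 N m.
- **Locked:** After I let go, the head sprang up to 77.6 mm, against 77.7 mm for a locked one, with its slot roughly lengthwise.
- **Driver:** It stands upright with its collar on the stand. Its handle-top height matches the start (166.5 mm against 166.6 mm). It sits about 1.5 mm off the hole's centre, about what the play in the hole allows.
- **Other things on the bench:** The top camera shows no change around the apple, tape and jar. The gripper is open and clear of everything.

No check failed.

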